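# Fit a notched blade to the box slitter

## Task

Fit the notched blade (green grip) to the box slitter: lay it flat on the sloping bed, notch towards the ledge and over the little brass locating pin, with its back edge fully home against the ledge, then let go of it. The pin can be set anywhere along its short slot, so feel gently for it. Leave the blunt red-gripped blade, the tape roll, the glue bottle and the small carton where they are.

Things in the scene. Friction and masses are not known exactly. Their poses are not given: they have to be found in the camera images.
- blade: Notched blade, loose, about 170 g, lying flat on a 3 mm grey mat: bright steel plate 50 mm (its x) by 100 mm (its y), 4 mm thick. Origin: centre of the plate's underside; z up out of the plate. Cutting edge at +x, back edge at -x. A green grip stands upright on it (see blade_grip).
- blade_grip (a point): Centre of the notched blade's green grip, 14 mm thick (x), 44 mm wide (y), running from 4 to 36 mm above the plate's underside; pinch it across its 14 mm. It lies 5 mm from the blade's origin along +x and 20 mm above the underside; axes as the blade's.
- blade_back (a point): Middle of the notched blade's back edge at its underside, 25 mm from the blade's origin along -x; axes as the blade's. Here the notch opens: straight-sided, 12 mm wide (y), 16 mm deep (along x), right through the plate.
- bed: Slitter's flat aluminium bed, fixed, sloping 28 degrees, 150 mm wide (y). Origin: on its surface at the foot of the ledge, mid-width, 70 mm above the table. x runs up the slope, away from the robot, z straight out of the bed. It reaches 46 mm up from the ledge (a seated blade overhangs 4 mm). A loose blade may or may not slide down it by itself. Blue ledge at its low edge: 6 mm high, x = -12 to 0 mm.
- pin_slot (a point): Middle of the locating pin's short slot in the bed, on its surface, 8 mm up from the ledge; axes as the bed's. The one brass pin, 8 mm thick, 7 mm high, is clamped in the slot anywhere from 12 mm to either side (along y): differs each time, not measured. A blade not notched on it stops with its back edge 12 mm from the ledge; on the pin it slides down to the ledge.
- slitter: The box slitter under the bed, fixed to the table: steel base plate 170 by 170 mm (from 55 mm before to 115 mm beyond the origin along x), blue block, 92 mm high at the bed's upper edge. Origin on the table straight below the bed's origin; z up, x away from the robot.
- blunt_grip (a point): Centre of the red grip of the blunt blade, loose, same size as the notched one but dark and with no notch, lying on the mat; leave alone.
- tape: Brown tape roll lying flat, 104 mm across, 48 mm high, loose; origin under its centre; leave alone.
- glue: White glue bottle with an orange cap, 52 mm across, 130 mm high, loose; origin under its centre; leave alone.
- carton: Small cardboard carton 70 (x) by 100 (y) by 60 mm, loose; origin under its centre; leave alone.
Not all that is in view belongs to the job. What is shaped like the blade but pink is not meant.

How it is judged:
By the outcome, as a careful person would: the job done as asked, in the order asked, and still so for the second after the job is handed in, with the robot touching nothing.
It also fails if it takes over 45 s, if anything falls off the work surface, if the arm or the gripper's body presses on something with over 40 N, if the wrist force passes 120 N, or if a joint passes its speed limit or range.

## Robot

A 6-joint arm with a two-finger parallel gripper is mounted at the origin on the work surface. World frame = base frame: x ahead of the robot, y to its left, z up, the work surface at z = 0. Lengths are in m, angles in rad, forces in N, time in s.
With the tool pointing down it reaches from about 0.35 to 0.925 m from the base axis. Payload 6.4 kg.
Tool frame: the origin (TCP) lies on the mounting face of the last link; the fingertips stand 173 mm ahead of it and the grasp point (between the pads) lies 155 mm ahead of it; z points along the fingers, y is the direction in which the jaws open and shut (so a half turn about z gives the same grasp; the last joint's range is limited). The gripper opens to 85 mm and grips with 20 to 120 N. Pads are 22 mm wide; open, the fingers measure 114 mm over their backs; the gripper's body (76 mm by 85 mm) begins 54 mm behind the grasp point. The pads swing forward as they close: fully open they stand 13 mm farther back than shut.
Start: joints at [-1.371, 0.245, 1.558, -0, 1.339, -0.174], TCP at [0.237, -0.605, 0.405] pointing down, gripper open.
Joint ranges: [-3.13, 3.13], [-1.02, 2.26], [0.13, 2.54], [-0.95, 4.09], [0.21, 2.88], [-2.74, 2.74]. Speed limits (rad/s): [2.57, 2.57, 3.14, 3.14, 3.14, 3.14].

## Interface

Orientations are given as [roll, pitch, yaw] about the fixed x, y, z axes, in that order (R = Rz(yaw) Ry(pitch) Rx(roll)).
In Python, from workcell import robot gives the robot as it stands. The module is installed in compiled form; this text tells all that it offers.
- The arm moves only by the shell command python3 -m pendant 'ROWS' [FORCE]. ROWS is text: rows parted by semicolons, each of 5 numbers parted by spaces: the shift along the tool's x, y, z in mm, then the turn about the tool's z in rad, then the closure, from -1 (fully open) to 1 (shut). In form: tx ty tz roll jaw; .... A call has 1 to 12 rows; each row is the pose to reach, as a shift and turn from the pose measured when the call began, along the tool's axes at that moment; what a row does not reach only later rows make up. A row lasts 1/12 s, in which the tool goes at most 41.7 mm and 7.16 degrees, less where a joint would pass 70% of its speed; a pose out of reach is approached as far as the arm can. A call with a gripper value outside its range is refused whole. The fingers move at their own pace and stop on an object; FORCE is the grip in N (left out, the last holds). Time passes only in rows, so rows that repeat a pose let the fingers close. It gives the time, the measured TCP pose, the force and the opening at its end, in the units of the state.
- robot.state(): the state, without advancing time (a new reading comes with each control period).
- robot.snapshot(name): name is "scene" or "top" or "wrist"; returns (picture, depth): 400x640x3 uint8, red, green, blue; 400x640 float32, m along the optical axis (not along the pixel's ray), 0 where there is no reading.
- robot.get_calibration(name): a dict with "vfov" (degrees; the focal length in pixels is half the picture's height over the tangent of half this angle, whatever the lens; pixels are square), "cx", "cy" (the principal point, pixels), "R" (3x3) and "t" (3): a world point X has camera coordinates R X + t. Camera axes: x right, y down, z forward; pixel columns grow to the right and rows downward; lengths in m; the calibration is good to about 2 mm. A picture is of the moment at which its call begins: read the wrist's pose just before it. get_calibration takes no time and is no camera call; for the wrist camera it gives the pose at the moment of the call.
- robot.close_job(): hands the job in, once; it reports no verdict.
Trained networks look in the newest picture that a camera, given by its name, has taken for a name from the list of things; names that differ only in an ending like _2 or _b are one class to them, and where a whole thing is asked for, a point or a joint stands for the part that bears it (a point fixed in the world has none). Each returns a list of dicts, best first, with "p" (0 to 1); they miss things now and then, are a little off and sometimes report something else, mostly with a low value. They report only what shows in the picture. A call takes as long as a camera call. They do not tell look-alikes from the thing itself.
- robot.find_in(camera, query): "at" ([row, column] in pixels, amid what is visible of it).
- robot.mark_of(camera, query): "at" ([row, column] in pixels: a listed point, or the origin of a listed thing).
The state is a dict: "time": time; "joint_positions": joint angles; "joint_velocities": joint speeds; "tau": joint torques, N m; "ee_pos": TCP position; "ee_rot": TCP orientation; "contact_force": force on the tool from outside, world axes, zero at the start; "ft_torque": the same for the moment, N m; "finger_gap": opening from 0.0 (shut) to 1.0 (fully open).
Only numpy, scipy, OpenCV 4.12 (cv2) and the standard library are available. Lean on these libraries where they do the work, as an engineer would, in place of code of your own. Each camera call takes 0.05 s, during which the arm holds its last target.

## Working session

There is one attempt and no reset: what is moved stays moved. The work goes in short steps, Python scripts to look and compute and a shell command to move; the robot and the scene stay as the last step left them, time stands still between calls to the robot, and variables do not carry over. Pictures are saved under pics/ and viewed, and the job is handed in when it is done.

```bash
mkdir -p pics; cat > h.py <<'E'
import numpy as np, cv2
from workcell import robot
def snap(n,f):
    c=robot.get_calibration(n); p,d=robot.snapshot(n); cv2.imwrite('pics/'+f+'.png',cv2.cvtColor(p,cv2.COLOR_RGB2BGR)); np.savez('/tmp/'+f,p=p,d=d,R=c['R'],t=c['t'],v=c['vfov'],cx=c['cx'],cy=c['cy']); return p,d,c
def load(f):
    z=np.load('/tmp/'+f+'.npz'); return z['p'],z['d'],dict(R=z['R'],t=z['t'],vfov=float(z['v']),cx=float(z['cx']),cy=float(z['cy']))
def cloud(d,c):
    f=200/np.tan(np.radians(c['vfov'])/2); r,q=np.mgrid[0:400,0:640]
    X=np.stack([(q-c['cx'])*d/f,(r-c['cy'])*d/f,d],-1)
    W=(X-np.array(c['t']))@np.array(c['R']); W[d==0]=np.nan; return W
def proj(X,c):
    f=200/np.tan(np.radians(c['vfov'])/2); k=np.array(c['R'])@np.array(X)+np.array(c['t']); return k[1]/k[2]*f+c['cy'],k[0]/k[2]*f+c['cx']
E
python3 - <<'E'
from h import *
for n in ['scene','top','wrist']:
    p,d,c=snap(n,n+'0')
    W=cloud(d,c)
    for q in ['blade_grip','blade_back','pin_slot','bed','blunt_grip']:
        for o in robot.mark_of(n,q)[:3]:
            r,k=map(int,o['at']); print(n,q,o['at'],round(o['p'],2), W[r,k].round(3) if 0<=r<400 and 0<=k<640 else '')
s=robot.state(); print(s['time'],s['ee_pos'],s['ee_rot'],s['contact_force'],s['finger_gap'])
E
```

```text
scene blade_grip [211.5, 309.6] 0.87 [0.518 0.115 0.033]
scene blade_grip [170.6, 273.8] 0.73 [0.295 0.175 0.03 ]
scene blade_back [181.0, 268.0] 0.65 [0.294 0.155 0.   ]
scene blade_back [212.8, 307.6] 0.59 [0.517 0.109 0.033]
scene blade_back [319.5, 340.2] 0.3 [ 0.799 -0.068  0.05 ]
scene pin_slot [255.3, 216.5] 0.76 [ 0.541 -0.153  0.081]
scene bed [253.8, 212.6] 0.95 [ 0.529 -0.156  0.08 ]
scene bed [211.4, 308.0] 0.6 [0.517 0.112 0.034]
scene blunt_grip [183.0, 350.9] 0.77 [0.501 0.282 0.03 ]
top blade_grip [318.8, 296.6] 0.87 [0.292 0.181 0.037]
top blade_grip [213.4, 322.1] 0.62 [0.519 0.123 0.038]
top blade_back [225.3, 247.4] 0.75 [0.494 0.287 0.037]
top blade_back [230.9, 314.8] 0.67 [0.481 0.142 0.002]
top blade_back [311.3, 310.4] 0.6 [ 0.3    0.153 -0.   ]
top pin_slot [209.0, 452.0] 0.8 [ 0.523 -0.151  0.078]
top pin_slot [100.1, 396.2] 0.26 [ 0.756 -0.038  0.075]
top bed [212.6, 454.1] 0.77 [ 0.517 -0.157  0.07 ]
top blunt_grip [224.9, 245.9] 0.69 [0.496 0.298 0.004]
0.9 [ 0.23736098 -0.60510664  0.40471037] [3.14157660e+00 2.45461511e-05 3.73791848e-01] [0.08388977 0.18061692 0.03692078] 1.0007493994392562
```

View pics/scene0.png

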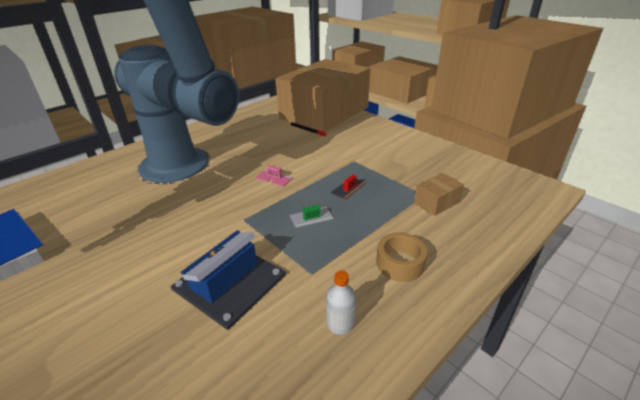

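View pics/top0.png

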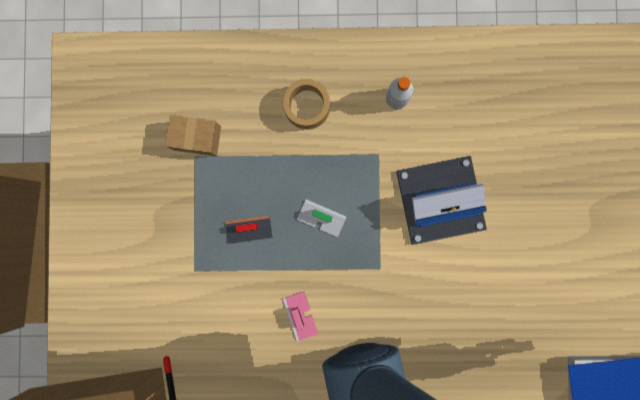

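```bash
python3 - <<'E'
import cv2,numpy as np
a=cv2.imread('pics/top0.png')
cv2.imwrite('pics/top0c.png',np.hstack([cv2.resize(a[190:350,230:380],(375,400),interpolation=2),cv2.resize(a[150:270,390:520],(400,400),interpolation=2)]))
E
```

```text
(no output)
```

View pics/top0c.png

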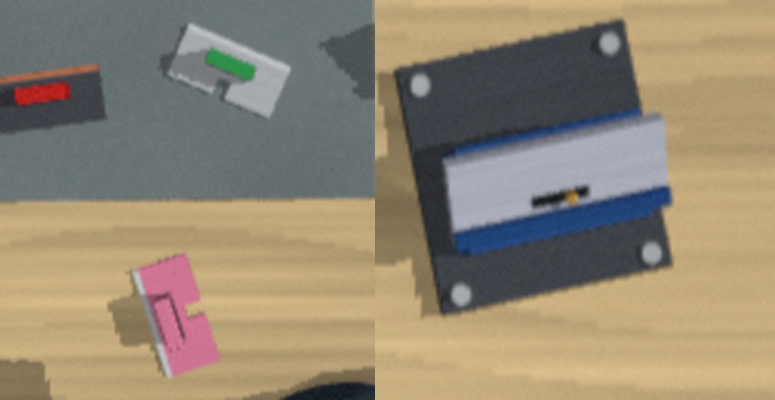

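The notched green-grip blade is at top (213,322), scene (211,310). Lookalikes are the pink plate at top (316,297) and the blunt red-grip blade at top (225,247). The crop shows green grip + bright steel + notch, so I choose that one. The pin is brass, at about top (209,454), towards the right end of the slot.

```bash
python3 - <<'E'
from h import *
c=robot.get_calibration('wrist'); R=np.array(c['R']);t=np.array(c['t'])
from scipy.spatial.transform import Rotation as Ro
s=robot.state(); T=Ro.from_euler('xyz',s['ee_rot']).as_matrix()
C=-R.T@t; print('cam in tool',T.T@(C-s['ee_pos']),'dir',T.T@R[2],'right',T.T@R[0],c['vfov'])
print('tool axes\n',T.round(3))
p,d,c=load('top0'); W=cloud(d,c)
P=p.astype(int)
sub=np.zeros((400,640),bool); sub[150:260,395:500]=1
# bed: high points
m=sub&(W[...,2]>0.066)&(W[...,2]<0.13)&(P.min(-1)>120)
X=W[m]; ce=X.mean(0); u,sv,v=np.linalg.svd(X-ce); n=v[2]*np.sign(v[2][2]); print('bed',len(X),ce,'n',n,'slope',np.degrees(np.arccos(n[2])),'res',(abs((X-ce)@n)).mean())
xb=-np.array([n[0],n[1],0]); print('yaw',np.degrees(np.arctan2(xb[1],xb[0])))
# base plate: dark
m=sub&(P.max(-1)<85)&(W[...,2]<0.03); 
r=cv2.minAreaRect(W[m][:,:2].astype(np.float32)*1000); print('base',r)
# grip
g=(P[...,1]>P[...,0]+40)&(P[...,1]>P[...,2]+40); g[:, :280]=0; g[:,370:]=0
r=cv2.minAreaRect((W[g][:,:2]*1000).astype(np.float32)); print('grip',r,g.sum(),np.nanmean(W[g],0))
m=(P.min(-1)>130); m[:190]=0;m[245:]=0;m[:,:290]=0;m[:,355:]=0
r=cv2.minAreaRect((W[m][:,:2]*1000).astype(np.float32)); print('plate',r,m.sum())
E
```

```text
cam in tool [ 0.07764613 -0.00013584  0.03183775] dir [-2.98974865e-01 -5.18656620e-04  9.54260845e-01] right [-4.02266333e-04  9.99999832e-01  4.17484393e-04] 65.83524280506974
tool axes
 [[ 0.931  0.365 -0.   ]
 [ 0.365 -0.931 -0.   ]
 [-0.     0.    -1.   ]]
bed 1385 [ 0.53920674 -0.14397507  0.08069468] n [-0.43926257 -0.08470616  0.89435634] slope 26.574127072001843 res 0.001501858968484478
yaw 10.914780861969744
base ((546.5659790039062, -141.91136169433594), (166.6252899169922, 169.6826629638672), 10.89876937866211)
grip ((513.0042724609375, 123.19425201416016), (42.33185577392578, 12.621929168701172), 66.17757415771484) 113 [0.51300874 0.12302556 0.03767601]
plate ((510.4518127441406, 126.03312683105469), (99.81536102294922, 50.5839729309082), 65.40853118896484) 640
```

```bash
python3 -m pendant '30 -21 0 0 -1;60 -42 2 0.02 -1;95 -66 5 0.04 -1;130 -90 10 0.06 -1;165 -115 15 0.08 -1;200 -140 20 0.1 -1;235 -165 25 0.12 -1;270 -190 30 0.14 -1;305 -214 36 0.16 -1;340 -238 42 0.18 -1;375 -263 50 0.183 -1;405 -284 56 0.183 -1' 25
```

```text
time: 1.9
ee_pos: [0.5069, -0.1978, 0.3502]
ee_rot: [3.141, -0.001, 0.191]
contact_force: [0.8, -1.1, 0.4]
finger_gap: 0.998
```

```bash
python3 - <<'E'
from h import *
p,d,c=snap('wrist','w1'); s=robot.state(); print(s['time'],s['ee_pos'],s['ee_rot'],s['joint_positions'])
E
```

```text
1.95 [ 0.50893629 -0.19258928  0.34853528] [-3.13735259e+00 -1.36738572e-03  1.96196824e-01] [-0.57080042  0.05706668  1.8756012   0.00427572  1.21088579  0.80228639]
```

View pics/w1.png

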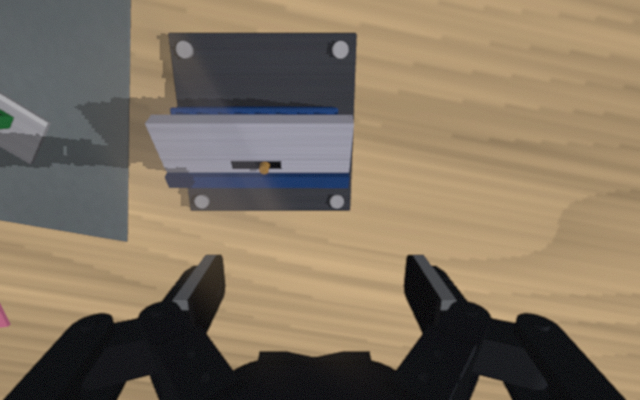

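The wrist view shows the bed at rows 115–175, the slot at cols 232–281 (row 164), the brass pin at (168,264), and the ledge at row 180.

```bash
python3 - <<'E'
from h import *
p,d,c=load('w1'); W=cloud(d,c); P=p.astype(int)
a=cv2.imread('pics/w1.png'); cv2.imwrite('pics/w1c.png',cv2.resize(a[100:215,135:365],(800,400),interpolation=2))
bed=np.zeros((400,640),bool); bed[122:158,168:345]=1
X=W[bed];X=X[~np.isnan(X[:,0])]; ce=X.mean(0); v=np.linalg.svd(X-ce)[2]; n=v[2]*np.sign(v[2][2]); print('n',n,np.degrees(np.arccos(n[2])),'yaw',np.degrees(np.arctan2(-n[1],-n[0])),ce)
yaw=np.radians(10.9)
O=np.array([.5171,-.1476,.07]); xs=np.array([np.cos(yaw)*np.cos(np.radians(28)),np.sin(yaw)*np.cos(np.radians(28)),np.sin(np.radians(28))]); ys=np.array([-np.sin(yaw),np.cos(yaw),0]); zs=np.cross(xs,ys)
f=200/np.tan(np.radians(c['vfov'])/2)
def onplane(r,k,h):
    ray=np.array(c['R']).T@np.array([(k-c['cx'])/f,(r-c['cy'])/f,1]); C=-np.array(c['R']).T@np.array(c['t'])
    s=((O+h*zs-C)@zs)/(ray@zs); q=C+s*ray-O; return 1000*np.array([q@xs,q@ys,q@zs])
B=lambda w:1000*np.array([(w-O)@xs,(w-O)@ys,(w-O)@zs])
for r,k,h in [(164,232,0),(164,281,0),(115,147,0),(115,354,0),(172,353,0),(173,174,.003),(167,264,.007),(172,264,0),(168,167,0.006),(187,350,.006)]:
    print(r,k,onplane(r,k,h).round(1),B(W[r,k]).round(1))
# base plate
m=(P.max(-1)<75)&(W[...,2]<0.03); m[:30]=0;m[215:]=0;m[:,:160]=0;m[:,360:]=0
m[100:]=0
q=W[m]; print(q[:,2].mean(), cv2.minAreaRect((q[:,:2]*1000).astype(np.float32)))
# pin brass
hsv=cv2.cvtColor(p,cv2.COLOR_RGB2HSV); b=(hsv[...,1]>110)&(hsv[...,0]<28); b[:155]=0;b[185:]=0;b[:,225:225]=0;b[:,:225]=0;b[:,295:]=0
rr,kk=np.where(b); print('pin px',rr.min(),rr.max(),kk.min(),kk.max(),rr.mean(),kk.mean(),len(rr),onplane(rr.mean(),kk.mean(),.0035))
E
```

```text
n [-0.45916891 -0.08885845  0.88389371] 27.88431351975885 yaw 10.952504239409762 [ 0.54834216 -0.14509678  0.08364158]
164 232 [12.8 18.1 -0. ] [10.4 19.1 -2.9]
164 281 [ 12.7 -20.8   0. ] [ 11.2 -20.5  -1.9]
115 147 [56.2 68.9  0. ] [  6.8 120.1 -84.9]
115 354 [ 56.2 -74.8  -0. ] [ 12.3 -85.7 -75.5]
172 353 [  4.4 -78.7  -0. ] [-43.9 -88.1 -56.8]
173 174 [ 5.9 65.4  3. ] [ 2.9 67.5 -0.6]
167 264 [15.4 -8.4  7. ] [13.5 -7.9  4.7]
172 264 [ 4.4 -6.4 -0. ] [ 7.9 -7.2  4.1]
168 167 [13.6 67.4  6. ] [ 6.2 72.9 -2.9]
187 350 [ -6.7 -76.7   6. ] [-50.2 -84.1 -40.4]
0.01094908172014728 ((604.5794677734375, -131.06805419921875), (56.10641860961914, 167.47286987304688), 10.896910667419434)
pin px 162 172 260 270 166.73626373626374 264.5054945054945 91 [12.83028525 -8.11867676  3.5       ]
```

View pics/w1c.png

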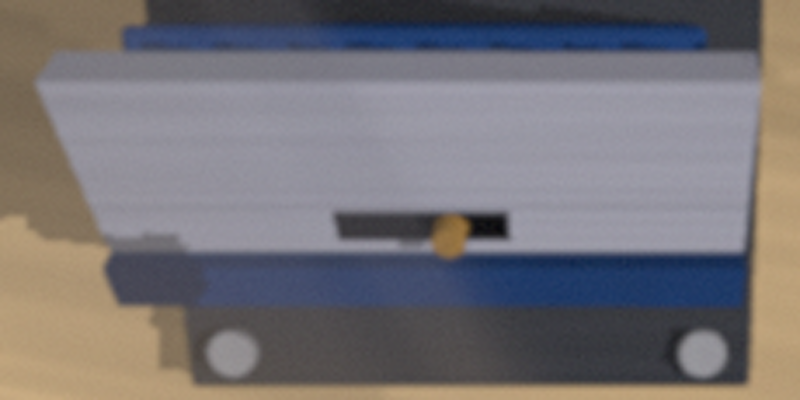

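```bash
python3 -m pendant '20 -20 0 0 -1;45 -40 0 0.006 -1;45 -40 0 0.006 -1;45 -40 0 0.006 -1;45 -40 0 0.006 -1;45 -40 0 0.006 -1'; python3 - <<'E'
from h import *
p,d,c=snap('wrist','w2'); W=cloud(d,c); P=p.astype(int); s=robot.state(); print(s['ee_pos'],s['ee_rot'],abs(s['joint_velocities']).max() if hasattr(s['joint_velocities'],'max') else s['joint_velocities'])
a=cv2.imread('pics/w2.png')
hsv=cv2.cvtColor(p,cv2.COLOR_RGB2HSV)
X=W.reshape(-1,3)
b=(hsv[...,1]>110)&(hsv[...,0]<28)&(W[...,2]>.05)&(W[...,2]<.12)
rr,kk=np.where(b);print('pin px',rr.mean(),kk.mean(),rr.min(),rr.max(),kk.min(),kk.max(),len(rr),np.nanmedian(W[b],0))
m=(P.max(-1)<75)&(W[...,2]<0.02)&(W[...,2]>.004)&(W[...,0]>.57); q=W[m]; print(len(q),cv2.minAreaRect((q[:,:2]*1000).astype(np.float32)),q[:,2].mean())
m=(P.min(-1)>110)&(W[...,2]>0.065)&(W[...,2]<.1)&(hsv[...,1]<60); q=W[m]; print(len(q),cv2.minAreaRect((q[:,:2]*1000).astype(np.float32)),q.mean(0))
E
```

```text
time: 2.45
ee_pos: [0.5449, -0.1454, 0.3488]
ee_rot: [-3.137, -0.001, 0.189]
contact_force: [-0.4, -0.7, -0.5]
finger_gap: 1.002
[ 0.54481626 -0.14551505  0.34879685] [-3.13745515e+00 -1.24496499e-03  1.88663353e-01] 0.0045609776853995495
pin px 222.90217391304347 320.70652173913044 219 228 315 326 92 [ 0.52831804 -0.15255851  0.0783498 ]
9995 ((593.4415893554688, -132.97000122070312), (79.17054748535156, 166.6244659423828), 10.798332214355469) 0.010916804465838252
8968 ((537.4000854492188, -144.32342529296875), (58.32612991333008, 150.5778045654297), 10.854328155517578) [ 0.54686298 -0.14267347  0.08158045]
```

View pics/w2.png

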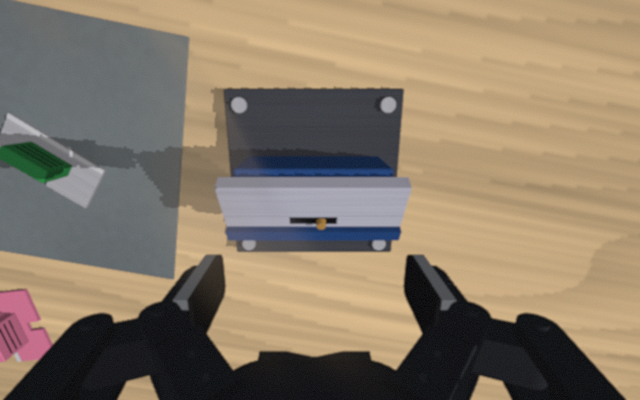

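```bash
python3 -m pendant '3 -25 0 0.05 -1;8 -60 0 0.15 -1;12 -97 5 0.25 -1;17 -135 10 0.35 -1;21 -170 15 0.45 -1;26 -205 20 0.55 -1;30 -240 20 0.6 -1;33 -261 20 0.611 -1;33 -261 20 0.611 -1;33 -261 20 0.611 -1;33 -261 20 0.611 -1'; python3 - <<'E'
from h import *
p,d,c=snap('wrist','w3'); W=cloud(d,c); P=p.astype(int); s=robot.state(); print(s['ee_pos'],s['ee_rot'])
g=(P[...,1]>P[...,0]+25)&(P[...,1]>P[...,2]+15)
gt=g&(W[...,2]>.032); q=W[gt]; print(len(q),cv2.minAreaRect((q[:,:2]*1000).astype(np.float32)),np.median(q[:,2]))
m=(P.min(-1)>105)&(W[...,2]<.02)&(W[...,0]<.6)&(W[...,1]<.2)&(W[...,1]>.05)
q=W[m]; print(len(q),cv2.minAreaRect((q[:,:2]*1000).astype(np.float32)),np.median(q[:,2]))
E
```

```text
time: 3.42
ee_pos: [0.5284, 0.116, 0.33]
ee_rot: [-3.138, 0.001, -0.423]
contact_force: [0.3, -1.0, 0.3]
finger_gap: 1.001
[0.52849916 0.11578106 0.32999149] [-3.13769846e+00  1.09503600e-03 -4.24086934e-01]
785 ((517.3508911132812, 124.55998992919922), (43.13141632080078, 14.188872337341309), 66.04154205322266) 0.0376264314433943
32813 ((393.3665466308594, 124.99917602539062), (413.26312255859375, 149.97560119628906), 0.0008243062766268849) 0.001741005135489772
```

View pics/w3.png

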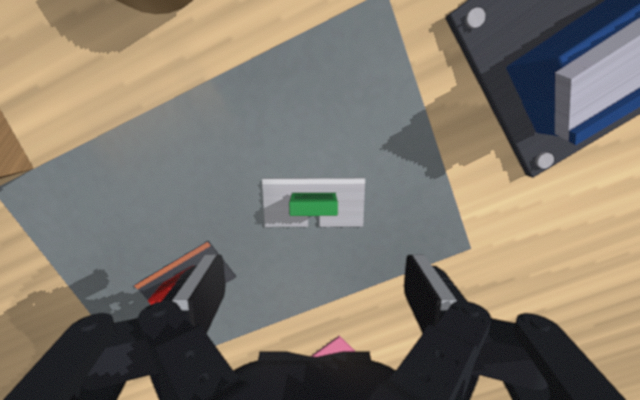

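The w3 view shows the green grip at (204,313) with the notch at (222,314) facing the gripper, yaw matched. The height of 37.6 mm against the expected 39 and the 43×14 size check out.

```bash
python3 -m pendant '-8 -1 30 -0.003 -1;-15 -2 65 -0.006 -1;-15 -2 95 -0.006 -1;-15 -2 118 -0.006 -1;-15 -2 135 -0.006 -1;-15 -2 145 -0.006 -1;-15 -2 145 -0.006 -1;-15 -2 145 -0.006 -1;-15 -2 145 -0.006 -0.5' 30; python3 - <<'E'
from h import *
p,d,c=snap('wrist','w4'); s=robot.state(); print(s['ee_pos'],s['ee_rot'],s['contact_force'])
E
```

```text
time: 4.22
ee_pos: [0.5167, 0.1239, 0.1864]
ee_rot: [-3.137, -0.001, -0.419]
contact_force: [-0.1, -0.2, 0.7]
finger_gap: 0.884
[0.51668509 0.12408126 0.1866272 ] [-3.13635786e+00 -1.74360619e-03 -4.18563228e-01] [ 0.13265737 -0.22764907 -0.486302  ]
```

View pics/w4.png

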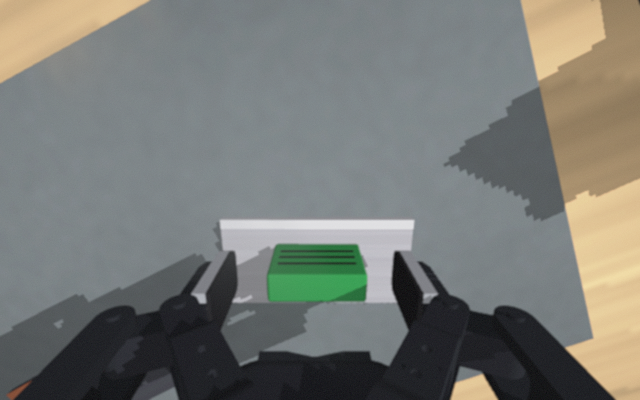

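The grip (268–365, rows 245–300) sits centred between the pads. Closing now.

```bash
python3 -m pendant '0 0 0 0 -0.2;0 0 0 0 0.1;0 0 0 0 0.5;0 0 0 0 0.6;0 0 0 0 0.6;0 0 0 0 0.6;0 0 0 0 0.6;0 0 0 0 0.6' 35; python3 -m pendant '0 0 -10 0 0.6;0 0 -30 0 0.6;0 0 -60 0 0.6;0 0 -90 0 0.6;0 0 -115 0 0.6;0 0 -115 0 0.6;0 0 -115 0 0.6' 35; python3 - <<'E'
from h import *
p,d,c=snap('wrist','w5'); snap('scene','s5')
E
```

```text
time: 4.93
ee_pos: [0.5176, 0.124, 0.1882]
ee_rot: [-3.136, -0.004, -0.418]
contact_force: [-1.9, -1.0, 6.6]
finger_gap: 0.504
time: 5.52
ee_pos: [0.5171, 0.1237, 0.3051]
ee_rot: [-3.134, -0.008, -0.418]
contact_force: [0.4, -0.7, -1.8]
finger_gap: 0.507
```

View pics/w5.png

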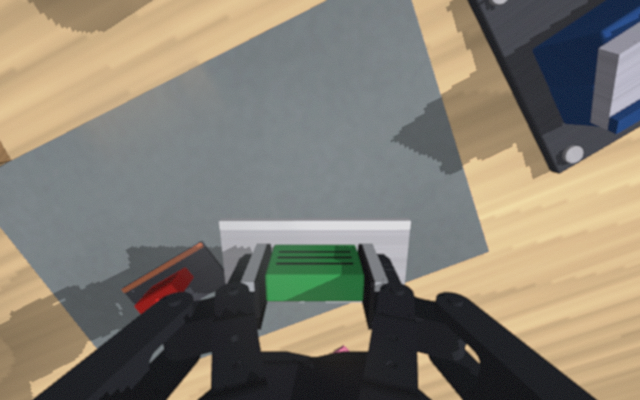

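The blade is held flat (gap 0.507 ≈ 43 mm). The plate edge runs along row 222, cols 219–411. Now measuring it in the tool frame.

```bash
python3 - <<'E'
from h import *
from scipy.spatial.transform import Rotation as Ro
p,d,c=load('w5'); W=cloud(d,c); P=p.astype(int); s=robot.state(); T=Ro.from_euler('xyz',s['ee_rot']).as_matrix(); B=(W-s['ee_pos'])@T*1000
g=(P[...,1]>P[...,0]+25)&(P[...,1]>P[...,2]+15)&(np.arange(400)[:,None]<272)
q=B[g]; print('grip top', len(q),np.nanmin(q,0),np.nanmax(q,0),np.nanmedian(q,0)); 
for r,k in [(232,230),(232,315),(232,400),(224,222),(224,315),(224,408),(280,224),(250,405)]: print(r,k,B[r,k].round(1))
# target TCP positions for bed origin guess
O=np.array([519.3,-147.4,70]); yaw=np.radians(10.9)
hx=np.array([np.cos(yaw),np.sin(yaw),0]); hy=np.array([-np.sin(yaw),np.cos(yaw),0])
print('now in bed-horiz', (s['ee_pos']*1000-O)@hx,(s['ee_pos']*1000-O)@hy,s['ee_pos'][2]*1000, 'yaw',s['ee_rot'][2])
E
```

```text
grip top 2257 [  6.03552704 -23.38691043 148.90267993] [  8.42347291  19.93718863 177.78663329] [  7.24730682  -1.68220229 161.63677597]
232 230 [ 13.5 -46.4 179.1]
232 315 [ 13.4  -1.5 179.6]
232 400 [ 13.6  43.4 179.2]
224 222 [ 18.3 -50.  178.4]
224 315 [ 18.3  -1.5 178.5]
224 408 [ 17.6  47.6 180.5]
280 224 [-88.5 -91.7 296.8]
250 405 [  3.   47.  179.5]
now in bed-horiz 48.06425986549185 266.78863541907043 301.9537654410793 yaw -0.41809613129649015
```

```bash
python3 -m pendant '8 14 0 -0.04 0.6;22 37 0 -0.1 0.6;37 63 0 -0.17 0.6;53 91 0 -0.25 0.6;69 119 0 -0.33 0.6;85 146 0 -0.41 0.6;101 173 0 -0.48 0.6;117 201 0 -0.54 0.6;130 223 0 -0.59 0.6;139 238 0 -0.608 0.6;139 238 0 -0.608 0.6;139 238 0 -0.608 0.6' 35;  python3 -m pendant '0 0 0 0 0.6;0 0 0 0 0.6'; cat > m.py <<'E'
from h import *
from scipy.spatial.transform import Rotation as Ro
import sys
O=np.array([519.3,-147.4,70]); yaw=np.radians(10.9)
hx=np.array([np.cos(yaw),np.sin(yaw),0]); hy=np.array([-np.sin(yaw),np.cos(yaw),0])
def st():
    s=robot.state(); e=np.array(s['ee_pos'])*1000; F=np.array(s['contact_force'])
    print('t',round(s['time'],2),'hx %.1f hy %.1f z %.1f'%((e-O)@hx,(e-O)@hy,e[2]),'rot',np.round(s['ee_rot'],4),'F hx %.1f hy %.1f z %.1f'%(F@hx,F@hy,F[2]),'gap',round(s['finger_gap'],3)); return s
E
python3 - <<'E'
from m import *
st(); p,d,c=snap('wrist','w6')
E
```

```text
time: 6.62
ee_pos: [0.5458, -0.1506, 0.299]
ee_rot: [-3.136, -0.001, 0.188]
contact_force: [0.7, -0.0, -1.5]
finger_gap: 0.508
time: 6.78
ee_pos: [0.5453, -0.1494, 0.2975]
ee_rot: [-3.134, 0.001, 0.189]
contact_force: [0.3, -0.7, -2.0]
finger_gap: 0.504
t 6.78 hx 25.1 hy -6.9 z 297.5 rot [-3.1338e+00  1.0000e-03  1.8860e-01] F hx 0.1 hy -0.8 z -2.0 gap 0.504
```

View pics/w6.png

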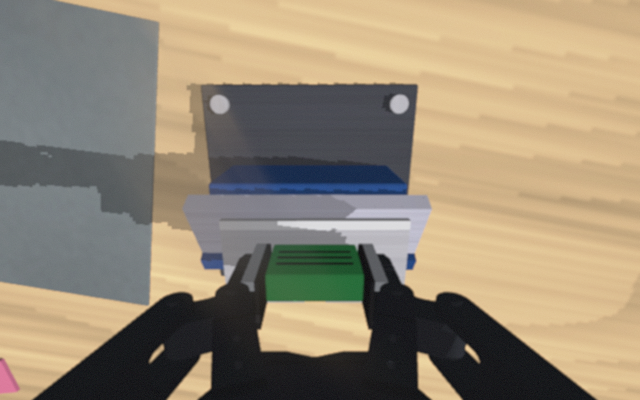

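```bash
python3 - <<'E'
from m import *
p,d,c=load('w6'); s=robot.state(); T=Ro.from_euler('xyz',s['ee_rot']).as_matrix(); W=cloud(d,c);B=(W-s['ee_pos'])@T*1000
for r in (200,206):
  z=B[r,:,2]; m=(W[r,:,2]>.07)&(W[r,:,2]<.11); k=np.where(m)[0]; k=k[(k>170)&(k<445)]; print(r,k.min(),k.max(),B[r,k.min()],B[r,k.max()])
r=224; m=(W[r,:,2]>.106)&(W[r,:,2]<.14); k=np.where(m)[0]; print(k.min(),k.max(),B[r,k.min()],B[r,k.max()])
E
```

```text
200 186 429 [ 19.45364408 -79.88615411 214.45597912] [ 19.73582047  70.08200408 213.43148389]
206 183 431 [ 17.33430491 -79.8617082  209.15383016] [ 17.34450604  69.98898933 209.00546352]
220 410 [ 16.11153434 -50.04967698 183.32211102] [ 16.34902836  49.6503878  182.69100614]
```

```bash
python3 - <<'E'
from m import *
for f,y0,y1,x0,x1 in [('w2',180,186,200,425),('w1',117,122,135,365)]:
  p,d,c=load(f); W=cloud(d,c)
  # use world -> hy
  H=(W*1000-O)@hy; hh=(W*1000-O)@hx
  for r in range(y0,y1,2):
    m=(W[r,:,2]>.08)&(W[r,:,2]<.11); k=np.where(m)[0]; k=k[(k>x0)&(k<x1)]; print(f,r,k.min(),k.max(),H[r,k.min()].round(1),H[r,k.max()].round(1),'mid',(H[r,k.min()]+H[r,k.max()])/2)
  hsv=cv2.cvtColor(p,cv2.COLOR_RGB2HSV)
  b=(hsv[...,1]>110)&(hsv[...,0]<28)&(W[...,2]>.05)&(W[...,2]<.12)
  print('pin',H[b].min(),H[b].max(),np.median(H[b]),np.median(hh[b]),'z',np.median(W[b][:,2]))
E
```

```text
w2 180 217 409 74.2 -75.0 mid -0.40285319839162526
w2 182 217 410 74.1 -75.3 mid -0.6077438731088378
w2 184 216 410 73.8 -75.4 mid -0.8366161829902126
pin -11.28950220251198 -1.946308248647291 -6.900099114884682 8.024968022478186 z 0.07834979544576803
w1 117 149 352 74.2 -74.7 mid -0.23397850365404338
w1 119 148 353 74.8 -75.2 mid -0.17895745470881508
w1 121 147 353 74.1 -75.0 mid -0.47113536053277016
pin -11.603419421363714 -4.168515691184608 -7.737437497201408 7.588246424102045 z 0.07869019625601036
```

```bash
python3 -m pendant '0 1 5 0 0.6;1 2 12 0 0.6;1 2 18 0 0.6;1 2 18 0 0.6;1 2 18 0 0.6' 30; python3 -c "
from m import *
st()"; python3 -m pendant '0 0 2 0 0.6;0 0 4 0 0.6;0 0 6 0 0.6;0 0 6 0 0.6' 20; python3 -c "
from m import *
st();snap('wrist','w7');snap('scene','s7')"
```

```text
time: 7.25
ee_pos: [0.5465, -0.1508, 0.279]
ee_rot: [-3.133, 0.002, 0.189]
contact_force: [1.4, -0.5, -1.8]
finger_gap: 0.503
t 7.25 hx 26.1 hy -8.5 z 279.0 rot [-3.1333e+00  1.7000e-03  1.8910e-01] F hx 1.3 hy -0.8 z -1.8 gap 0.503
time: 7.58
ee_pos: [0.5471, -0.151, 0.2765]
ee_rot: [-3.133, 0.002, 0.19]
contact_force: [-9.9, 4.3, 18.9]
finger_gap: 0.509
t 7.58 hx 26.6 hy -8.8 z 276.5 rot [-3.1335e+00  2.3000e-03  1.8960e-01] F hx -8.9 hy 6.1 z 18.9 gap 0.509
```

View pics/w7.png

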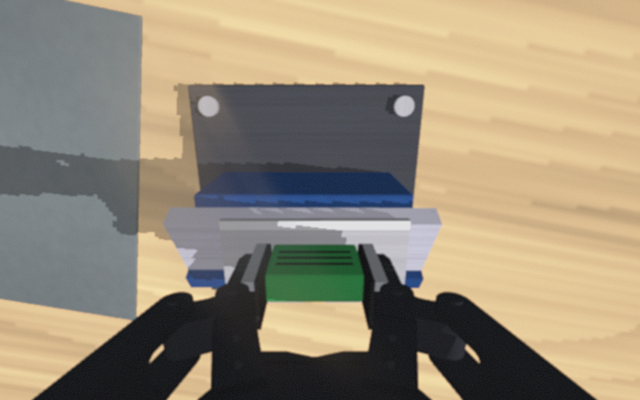

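```bash
python3 -m pendant '1 0 2 0 0.6;2 0 4 0 0.6;3 0 5 0 0.6;3 0 5 0 0.6' 20; python3 -c "
from m import *
st();snap('wrist','w8')"
```

```text
time: 8.02
ee_pos: [0.5502, -0.151, 0.2765]
ee_rot: [-3.134, 0.008, 0.191]
contact_force: [-21.7, 3.8, 31.5]
finger_gap: 0.506
t 8.02 hx 29.6 hy -9.4 z 276.5 rot [-3.1338  0.0075  0.1909] F hx -20.6 hy 7.8 z 31.5 gap 0.506
```

View pics/w8.png

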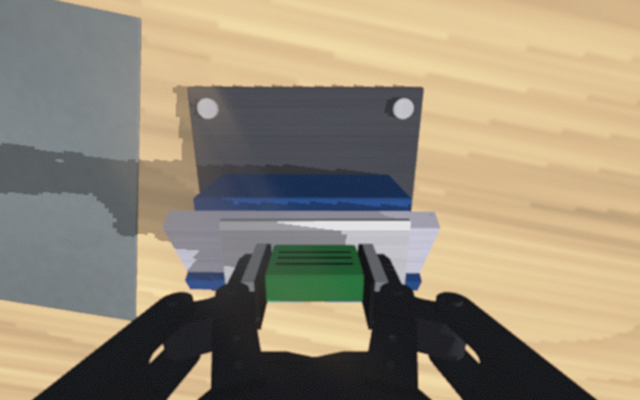

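Pressing (31 N) doesn't pivot the blade in the grip, so I'll back off, move it upslope, touch the bed's upper edge and loosen the jaws slightly so it tips onto the slope between the fingers.

```bash
python3 -m pendant '0 0 -4 0 0.6;4 -0.5 -4 0 0.6;9 -0.5 -4 0 0.6;9 -0.5 -4 0 0.6;9 -0.5 -4 0 0.6' 25; python3 - <<'E'
from m import *
s=st(); p,d,c=snap('wrist','w9'); T=Ro.from_euler('xyz',s['ee_rot']).as_matrix(); W=cloud(d,c);B=(W-s['ee_pos'])@T*1000
for k in (205,207,209,425,210,320,400): 
  print(k,[ (r,B[r,k].round(1).tolist()) for r in range(206,236,5)])
E
```

```text
time: 8.48
ee_pos: [0.559, -0.1486, 0.2795]
ee_rot: [-3.133, 0.008, 0.191]
contact_force: [0.6, 0.8, -1.9]
finger_gap: 0.506
t 8.48 hx 38.8 hy -8.7 z 279.5 rot [-3.133   0.0082  0.1912] F hx 0.8 hy 0.7 z -1.9 gap 0.506
205 [(206, [16.1, -68.0, 213.2]), (211, [14.4, -66.7, 208.8]), (216, [11.5, -66.7, 207.9]), (221, [8.4, -66.9, 207.5]), (226, [9.0, -63.6, 198.0]), (231, [7.2, -62.8, 194.9])]
207 [(206, [15.6, -67.3, 214.6]), (211, [14.6, -65.2, 208.0]), (216, [11.2, -65.8, 208.7]), (221, [8.5, -65.6, 207.2]), (226, [9.2, -62.3, 197.4]), (231, [7.7, -61.2, 193.8])]
209 [(206, [15.7, -65.9, 214.2]), (211, [14.5, -64.1, 208.3]), (216, [11.6, -64.1, 207.4]), (221, [8.4, -64.4, 207.3]), (226, [9.6, -60.8, 196.6]), (231, [7.2, -60.6, 195.0])]
425 [(206, [-6.4, 93.3, 279.4]), (211, [-11.5, 94.4, 281.0]), (216, [-16.1, 94.9, 281.1]), (221, [-20.3, 95.0, 280.0]), (226, [9.0, 63.8, 198.0]), (231, [7.8, 62.4, 193.4])]
210 [(206, [15.7, -65.3, 214.3]), (211, [14.4, -63.6, 208.6]), (216, [11.6, -63.6, 207.7]), (221, [8.1, -64.1, 208.1]), (226, [8.4, -61.3, 199.4]), (231, [7.4, -59.8, 194.5])]
320 [(206, [15.3, 3.3, 215.6]), (211, [15.0, 3.1, 206.9]), (216, [11.6, 3.2, 207.5]), (221, [18.3, 2.7, 182.3]), (226, [15.5, 2.7, 182.2]), (231, [12.4, 2.7, 182.7])]
400 [(206, [15.5, 53.3, 214.8]), (211, [14.7, 51.5, 207.7]), (216, [11.6, 51.7, 207.6]), (221, [18.4, 44.3, 181.9]), (226, [15.6, 44.6, 181.9]), (231, [12.4, 45.1, 182.8])]
```

View pics/w9.png

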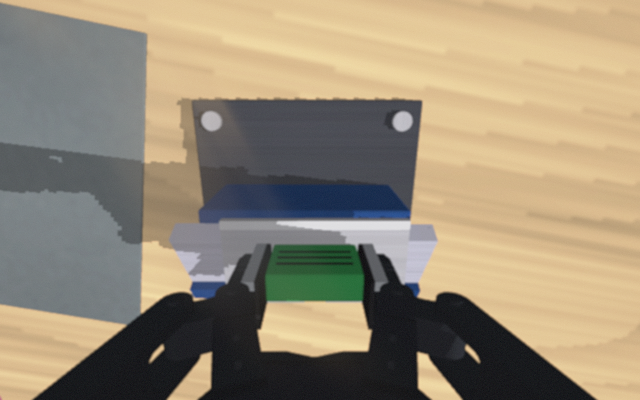

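```bash
python3 - <<'E'
from m import *
p,d,c=load('w9'); s=robot.state(); T=Ro.from_euler('xyz',s['ee_rot']).as_matrix(); W=cloud(d,c);B=(W-s['ee_pos'])@T*1000
print(c['cx'],c['cy'])
for r in (226,228,230,234):
  m=(W[r,:,2]>.07)&(W[r,:,2]<.096); k=np.where(m)[0]; k=k[(k>150)&(k<460)]; print(r,k.min(),k.max(),B[r,k.min()],B[r,k.max()],(B[r,k.min()]+B[r,k.max()])[1]/2)
for r in (221,223):
  m=(W[r,:,2]>.096); k=np.where(m)[0];print(k.min(),k.max(),B[r,k.min()],B[r,k.max()],(B[r,k.min()]+B[r,k.max()])[1]/2)
E
```

```text
314.08480105745366 198.7749734341725
226 174 433 [  9.11393544 -81.73786582 198.16935483] [  9.30475653  68.42839592 197.67113015] -6.654734949593497
228 174 433 [  8.93951768 -80.64812186 195.59940516] [  8.77686023  67.85870364 195.9529333 ] -6.394709110932055
230 173 434 [  8.49346534 -80.4723087  193.74333817] [  8.16021227  67.96295081 194.49061241] -6.254678945643796
234 171 435 [  6.3919662  -81.53398756 192.91777598] [  7.0844612   67.47793283 191.32586403] -7.028027364100332
219 410 [ 18.59011171 -49.97345861 182.00740181] [ 18.68590696  49.53913156 181.73731609] -0.21716352936908478
220 410 [ 17.49214903 -49.53563929 181.95097617] [ 17.75336007  49.48855098 181.27474982] -0.023544156825543894
```

```bash
python3 -m pendant '3 0 0 0 0.6;6 0 0 0 0.6;6 0 1 0 0.6;6 0 2 0 0.6;6 0 2.5 0 0.6;6 0 2.5 0 0.6' 20; python3 -c "
from m import *
st()"
```

```text
time: 9.03
ee_pos: [0.5647, -0.1475, 0.2769]
ee_rot: [-3.133, 0.008, 0.191]
contact_force: [-0.0, -0.6, -1.5]
finger_gap: 0.506
t 9.03 hx 44.6 hy -8.7 z 276.9 rot [-3.1329  0.0084  0.191 ] F hx -0.1 hy -0.6 z -1.5 gap 0.506
```

```bash
python3 -m pendant '0 0 1 0 0.6;0 0 2 0 0.6;0 0 2 0 0.6' 20; python3 -c "
from m import *
st()"; python3 -m pendant '0 0 1 0 0.6;0 0 2 0 0.6;0 0 2 0 0.6' 20; python3 -c "
from m import *
st(); snap('scene','s10')"
```

```text
time: 9.28
ee_pos: [0.565, -0.1475, 0.2765]
ee_rot: [-3.133, 0.009, 0.191]
contact_force: [-3.9, 2.4, 8.3]
finger_gap: 0.51
t 9.28 hx 44.8 hy -8.8 z 276.5 rot [-3.1328  0.0087  0.1912] F hx -3.3 hy 3.1 z 8.3 gap 0.51
time: 9.53
ee_pos: [0.5652, -0.1476, 0.2765]
ee_rot: [-3.133, 0.009, 0.191]
contact_force: [-5.6, 2.9, 11.3]
finger_gap: 0.504
t 9.53 hx 45.1 hy -8.8 z 276.5 rot [-3.1328  0.009   0.1913] F hx -5.0 hy 3.9 z 11.3 gap 0.504
```

```bash
python3 -m pendant '0 0 0 0 0;0 0 0 0 -0.05;0 0 0 0 -0.05;0 0 0 0 -0.05' 20; python3 -c "
from m import *
st(); snap('wrist','w11');snap('scene','s11')
import cv2;a=cv2.imread('pics/s11.png');cv2.imwrite('pics/s11c.png',cv2.resize(a[200:330,150:300],(690,600),interpolation=2))"
```

```text
time: 9.92
ee_pos: [0.5652, -0.1476, 0.2763]
ee_rot: [-3.133, 0.009, 0.191]
contact_force: [-0.4, -0.4, -0.4]
finger_gap: 0.524
t 9.92 hx 45.1 hy -8.9 z 276.3 rot [-3.133   0.0088  0.1913] F hx -0.5 hy -0.3 z -0.4 gap 0.524
```

View pics/w11.png

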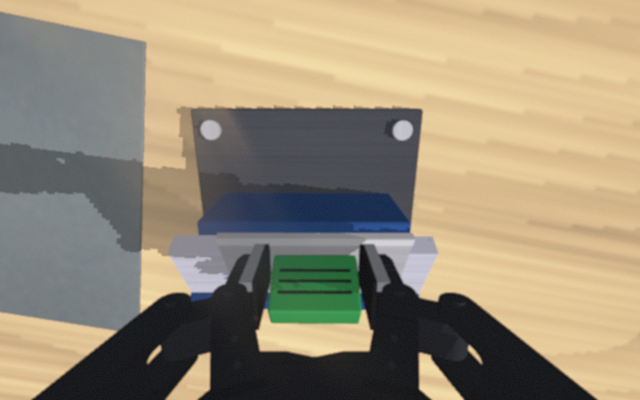

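View pics/s11c.png

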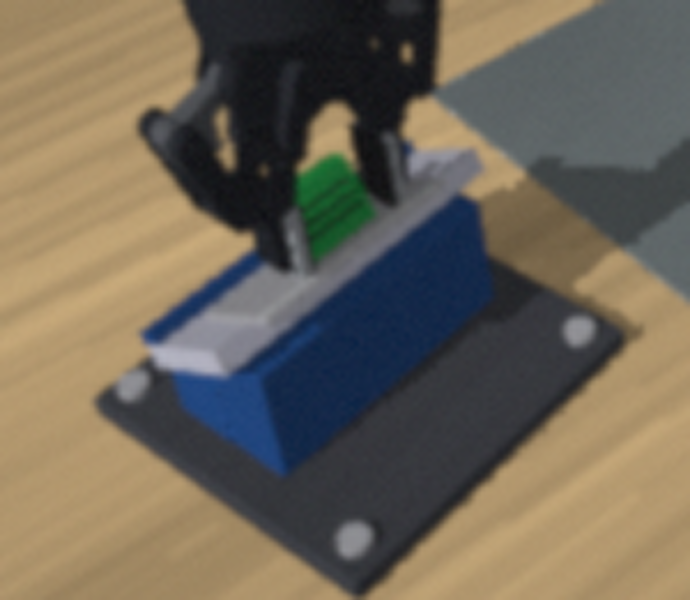

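```bash
python3 - <<'E'
from m import *
a=cv2.imread('pics/w11.png'); cv2.imwrite('pics/w11c.png',cv2.resize(a[215:330,160:445],(800,323),interpolation=2))
p,d,c=load('w11'); s=robot.state(); T=Ro.from_euler('xyz',s['ee_rot']).as_matrix(); W=cloud(d,c);B=(W-s['ee_pos'])@T*1000
for k in (195,205,228,315,405,425): print(k,[(r,B[r,k].round(1).tolist()) for r in range(230,256,3)])
E
```

```text
195 [(230, [-27.9, -103.4, 278.6]), (233, [-30.5, -103.5, 278.1]), (236, [4.1, -69.0, 195.1]), (239, [2.7, -68.7, 194.0]), (242, [1.7, -68.1, 192.1]), (245, [0.8, -67.5, 190.1]), (248, [-0.3, -67.0, 188.4]), (251, [-1.0, -66.2, 186.2]), (254, [-3.5, -67.0, 187.5])]
205 [(230, [3.5, -66.6, 205.1]), (233, [1.8, -66.6, 204.5]), (236, [3.3, -63.9, 196.8]), (239, [2.3, -63.3, 194.8]), (242, [1.8, -62.4, 191.9]), (245, [0.6, -62.0, 190.5]), (248, [-0.9, -61.9, 189.6]), (251, [-1.3, -61.0, 186.8]), (254, [-3.6, -61.5, 187.6])]
228 [(230, [4.0, -52.3, 203.9]), (233, [13.9, -44.3, 176.9]), (236, [13.1, -43.9, 175.0]), (239, [12.2, -43.5, 173.3]), (242, [10.2, -43.8, 174.0]), (245, [7.1, -44.9, 177.1]), (248, [5.2, -45.2, 177.4]), (251, [2.3, -46.0, 179.8]), (254, [0.2, -46.3, 180.3])]
315 [(230, [3.9, 0.2, 204.1]), (233, [13.9, 0.1, 176.8]), (236, [13.2, 0.1, 174.7]), (239, [12.0, 0.1, 173.7]), (242, [9.9, 0.1, 174.7]), (245, [7.5, 0.1, 176.1]), (248, [4.7, 0.1, 178.3]), (251, [3.0, 0.1, 178.3]), (254, [0.4, 0.1, 180.1])]
405 [(230, [3.8, 54.5, 204.3]), (233, [14.2, 45.8, 176.3]), (236, [13.2, 45.4, 174.7]), (239, [12.0, 45.3, 173.7]), (242, [10.5, 45.3, 173.3]), (245, [7.9, 46.1, 175.5]), (248, [5.3, 46.8, 177.3]), (251, [3.3, 47.2, 177.8]), (254, [0.5, 48.0, 179.8])]
425 [(230, [-27.6, 95.1, 277.6]), (233, [-30.3, 95.3, 277.4]), (236, [3.8, 63.6, 195.5]), (239, [2.7, 63.1, 193.8]), (242, [1.8, 62.6, 191.8]), (245, [1.2, 61.7, 189.1]), (248, [-0.3, 61.7, 188.5]), (251, [-1.1, 61.0, 186.4]), (254, [-2.8, 61.1, 186.1])]
```

View pics/w11c.png

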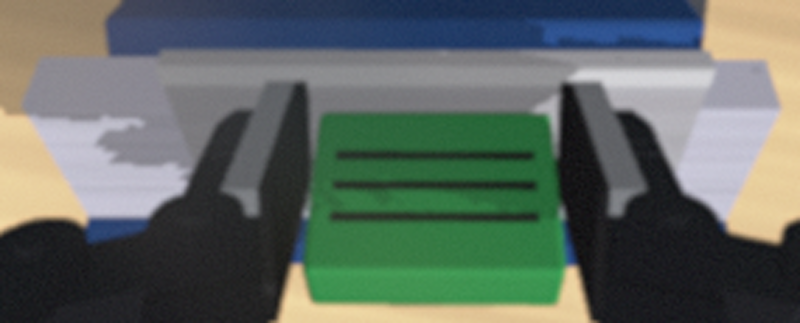

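The blade lies flat on the slope, overhang ≈17.6 mm (back edge ≈13.6 mm from the ledge, above the pin), lateral ≈ -6.8 mm against pin ≈ -6.8 mm. Next I centre the jaws on the tilted grip, re-grip gently and slide it down-slope.

```bash
python3 -m pendant '-4 0 1 0 -0.08;-8 0 3 0 -0.08;-12 0 4 0 -0.08;-12 0 4 0 -0.08;-12 0 4 0 0;-12 0 4 0 0.2;-12 0 4 0 0.3;-12 0 4 0 0.3' 20; python3 -c "
from m import *
st()"; python3 -m pendant '-0.9 0 0.5 0 0.3;-1.8 0 1 0 0.3;-2.7 0 1.4 0 0.3;-3.5 0 1.9 0 0.3;-3.5 0 1.9 0 0.3' 20; python3 -c "
from m import *
st()"
```

```text
time: 10.68
ee_pos: [0.553, -0.1499, 0.2721]
ee_rot: [-3.132, 0.011, 0.191]
contact_force: [-4.2, 0.6, 0.8]
finger_gap: 0.511
t 10.68 hx 32.7 hy -8.8 z 272.1 rot [-3.1323  0.011   0.1913] F hx -4.0 hy 1.4 z 0.8 gap 0.511
time: 11.1
ee_pos: [0.5497, -0.1506, 0.2705]
ee_rot: [-3.133, 0.01, 0.191]
contact_force: [1.0, -0.5, 0.6]
finger_gap: 0.51
t 11.1 hx 29.3 hy -8.9 z 270.5 rot [-3.1329  0.0101  0.1914] F hx 0.8 hy -0.7 z 0.6 gap 0.51
```

```bash
python3 -m pendant '-1.2 0 0.6 0 0.3;-2.4 0 1.3 0 0.3;-3.6 0 1.9 0 0.3;-4.4 0 2.3 0 0.3;-4.4 0 2.3 0 0.3' 20; python3 -c "
from m import *
st(); snap('wrist','w12')"; python3 -m pendant '-1.2 0 0.6 0 0.3;-2.4 0 1.3 0 0.3;-3.2 0 1.7 0 0.3;-3.2 0 1.7 0 0.3' 20; python3 -c "
from m import *
st(); snap('wrist','w13')"
```

```text
time: 11.52
ee_pos: [0.5451, -0.1514, 0.2679]
ee_rot: [-3.133, 0.011, 0.191]
contact_force: [-0.4, -0.0, -0.8]
finger_gap: 0.506
t 11.52 hx 24.6 hy -8.8 z 267.9 rot [-3.1327  0.0105  0.1912] F hx -0.4 hy 0.0 z -0.8 gap 0.506
time: 11.9
ee_pos: [0.5418, -0.1521, 0.2661]
ee_rot: [-3.132, 0.011, 0.191]
contact_force: [0.3, -0.2, -0.9]
finger_gap: 0.51
t 11.9 hx 21.2 hy -8.8 z 266.1 rot [-3.1325  0.0111  0.1911] F hx 0.3 hy -0.3 z -0.9 gap 0.51
```

View pics/w13.png

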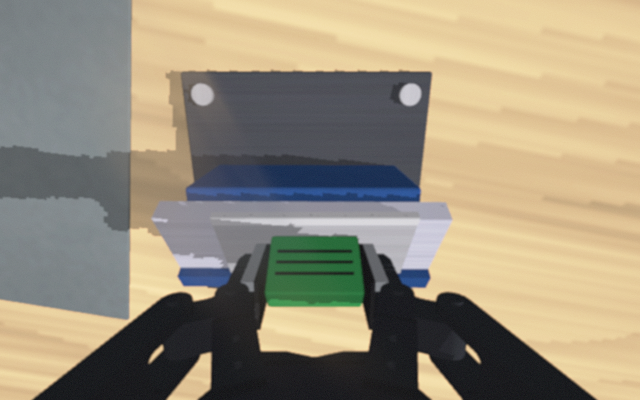

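```bash
cat > ov.py <<'E'
from m import *
def ov(f,cb,cp,r0,r1):
  p,d,c=load(f); s=robot.state(); T=Ro.from_euler('xyz',s['ee_rot']).as_matrix(); W=cloud(d,c);B=(W-s['ee_pos'])@T*1000
  for k in cb+cp: print(k,[(r,B[r,k].round(1).tolist()) for r in range(r0,r1,3)])
E
python3 -c "
from ov import *
ov('w13',[185,430],[240,315,400],203,236)
a=cv2.imread('pics/w13.png'); cv2.imwrite('pics/w13c.png',cv2.resize(a[190:300,140:460],(800,275),interpolation=2))"
```

```text
185 [(203, [27.0, -68.2, 185.9]), (206, [26.4, -67.0, 182.7]), (209, [24.9, -67.1, 182.5]), (212, [24.4, -65.9, 179.3]), (215, [nan, nan, nan]), (218, [22.3, -64.9, 176.2]), (221, [20.4, -65.5, 177.1]), (224, [18.4, -66.1, 178.0]), (227, [15.9, -67.2, 179.9]), (230, [14.4, -67.2, 179.4]), (233, [11.8, -68.4, 181.5])]
430 [(203, [27.4, 59.9, 184.7]), (206, [26.7, 59.0, 181.8]), (209, [25.7, 58.5, 180.2]), (212, [24.5, 58.2, 178.9]), (215, [23.2, 58.0, 178.0]), (218, [22.7, 57.1, 175.2]), (221, [21.0, 57.3, 175.3]), (224, [19.0, 57.9, 176.4]), (227, [16.7, 58.7, 178.0]), (230, [14.8, 59.1, 178.6]), (233, [12.2, 60.2, 180.7])]
240 [(203, [27.1, -39.3, 185.7]), (206, [26.4, -38.7, 182.9]), (209, [25.0, -38.6, 182.0]), (212, [26.9, -36.2, 172.4]), (215, [25.7, -36.1, 171.3]), (218, [24.9, -35.6, 169.3]), (221, [23.3, -35.9, 169.7]), (224, [21.2, -36.3, 171.0]), (227, [18.7, -37.0, 173.2]), (230, [16.8, -37.3, 173.9]), (233, [14.6, -37.8, 175.3])]
315 [(203, [27.4, 0.1, 184.7]), (206, [26.3, 0.1, 183.2]), (209, [25.2, 0.1, 181.6]), (212, [26.6, 0.0, 173.2]), (215, [26.0, 0.0, 170.7]), (218, [25.1, 0.0, 168.8]), (221, [23.1, 0.0, 170.2]), (224, [21.2, 0.0, 170.9]), (227, [18.8, 0.0, 173.0]), (230, [16.6, 0.0, 174.2]), (233, [15.2, 0.0, 173.9])]
400 [(203, [27.3, 44.4, 185.0]), (206, [26.1, 44.2, 183.7]), (209, [25.5, 43.4, 180.6]), (212, [26.7, 41.2, 172.7]), (215, [26.3, 40.4, 169.6]), (218, [25.4, 40.1, 168.2]), (221, [23.2, 40.7, 169.8]), (224, [21.3, 41.1, 170.7]), (227, [18.9, 41.9, 172.7]), (230, [16.9, 42.3, 173.7]), (233, [14.7, 42.8, 175.0])]
```

View pics/w13c.png

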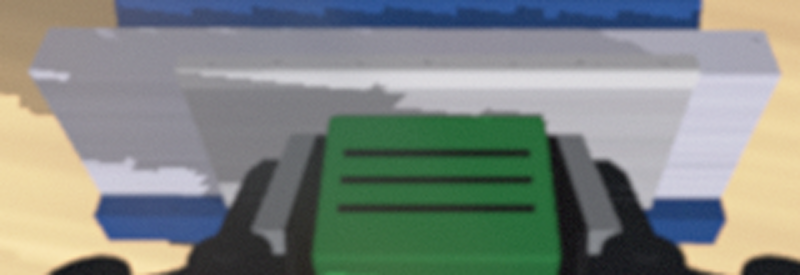

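The overhang is now ≈5 mm (4 = seated), well past the 16 mm a blocked blade would show, so the notch is on the pin. I'll push the remaining bit until I feel the ledge.

```bash
python3 -m pendant '-0.6 0 0.3 0 0.3;-1.2 0 0.6 0 0.3;-1.8 0 0.9 0 0.3;-1.8 0 0.9 0 0.3' 20; python3 -c "
from m import *
st()"; python3 -m pendant '-0.6 0 0.3 0 0.3;-1.2 0 0.6 0 0.3;-1.8 0 0.9 0 0.3;-1.8 0 0.9 0 0.3' 20; python3 -c "
from m import *
st()
snap('wrist','w14')
from ov import *
ov('w14',[185,430],[240,315,400],203,230)"
```

```text
time: 12.28
ee_pos: [0.5403, -0.1524, 0.2655]
ee_rot: [-3.132, 0.01, 0.191]
contact_force: [2.4, 0.9, -0.2]
finger_gap: 0.513
t 12.28 hx 19.6 hy -8.8 z 265.5 rot [-3.1325  0.0097  0.1905] F hx 2.5 hy 0.4 z -0.2 gap 0.513
time: 12.62
ee_pos: [0.5392, -0.1526, 0.2656]
ee_rot: [-3.133, 0.006, 0.19]
contact_force: [5.5, 1.6, 1.7]
finger_gap: 0.511
t 12.62 hx 18.6 hy -8.9 z 265.6 rot [-3.1329  0.0059  0.1896] F hx 5.7 hy 0.6 z 1.7 gap 0.511
185 [(203, [28.0, -66.9, 182.9]), (206, [27.0, -66.3, 181.1]), (209, [26.2, -65.4, 178.7]), (212, [24.8, -65.3, 178.0]), (215, [24.2, -64.3, 175.4]), (218, [22.2, -65.0, 176.4]), (221, [20.5, -65.3, 176.7]), (224, [18.2, -66.3, 178.3]), (227, [15.8, -67.3, 180.1])]
430 [(203, [28.4, 58.7, 181.5]), (206, [27.4, 58.2, 179.9]), (209, [26.2, 57.9, 178.6]), (212, [25.2, 57.4, 177.0]), (215, [24.1, 57.1, 175.8]), (218, [22.2, 57.6, 176.5]), (221, [20.6, 57.8, 176.5]), (224, [18.9, 58.0, 176.6]), (227, [16.2, 59.2, 179.2])]
240 [(203, [28.2, -38.4, 182.3]), (206, [26.9, -38.3, 181.5]), (209, [26.4, -37.6, 178.3]), (212, [26.6, -36.4, 173.2]), (215, [26.2, -35.7, 170.0]), (218, [25.3, -35.4, 168.3]), (221, [22.8, -36.2, 170.9]), (224, [20.9, -36.5, 171.9]), (227, [18.8, -36.9, 173.0])]
315 [(203, [27.8, 0.1, 183.5]), (206, [26.9, 0.1, 181.4]), (209, [26.1, 0.0, 178.9]), (212, [27.0, 0.0, 171.9]), (215, [26.2, 0.0, 170.0]), (218, [25.4, 0.0, 168.0]), (221, [23.2, 0.0, 169.8]), (224, [21.2, 0.0, 170.9]), (227, [19.1, 0.0, 172.2])]
400 [(203, [28.4, 43.4, 181.6]), (206, [27.3, 43.1, 180.1]), (209, [26.2, 42.8, 178.5]), (212, [26.7, 41.3, 172.9]), (215, [25.8, 40.9, 171.1]), (218, [25.2, 40.2, 168.6]), (221, [23.3, 40.6, 169.5]), (224, [21.4, 41.1, 170.5]), (227, [19.0, 41.8, 172.5])]
```

```bash
python3 -m pendant '-1 0 0.5 0 0.3;-2 0 1 0 0.3;-2.5 0 1.3 0 0.3;-2.5 0 1.3 0 0.3' 20; python3 -c "
from m import *
st()"; python3 -m pendant '0 0 0 0 0;0 0 0 0 -0.1;0 0 0 0 -0.15;0 0 0 0 -0.15;0 0 0 0 -0.15' 20; python3 -c "
from m import *
st()
snap('wrist','w15')
from ov import *
ov('w15',[185,430],[240,315,400],203,230)"
```

```text
time: 13.0
ee_pos: [0.5379, -0.1528, 0.2657]
ee_rot: [-3.134, 0.0, 0.189]
contact_force: [7.6, 4.5, 3.2]
finger_gap: 0.514
t 13.0 hx 17.3 hy -8.8 z 265.7 rot [-3.1337e+00  4.0000e-04  1.8930e-01] F hx 8.3 hy 3.0 z 3.2 gap 0.514
time: 13.42
ee_pos: [0.5376, -0.1529, 0.2653]
ee_rot: [-3.133, 0.002, 0.189]
contact_force: [0.8, 0.1, -0.1]
finger_gap: 0.578
t 13.42 hx 16.9 hy -8.8 z 265.3 rot [-3.1333e+00  1.6000e-03  1.8920e-01] F hx 0.8 hy -0.1 z -0.1 gap 0.578
185 [(203, [28.4, -66.3, 181.5]), (206, [27.4, -65.7, 179.7]), (209, [26.1, -65.4, 178.6]), (212, [24.9, -65.1, 177.5]), (215, [24.5, -64.0, 174.5]), (218, [21.9, -65.3, 177.1]), (221, [19.7, -66.1, 178.5]), (224, [17.9, -66.6, 179.0]), (227, [15.4, -67.7, 180.9])]
430 [(203, [28.5, 58.5, 181.2]), (206, [27.8, 57.5, 178.2]), (209, [26.6, 57.3, 177.2]), (212, [25.1, 57.3, 176.9]), (215, [24.5, 56.5, 174.4]), (218, [22.0, 57.6, 176.7]), (221, [20.3, 57.9, 177.0]), (224, [18.7, 58.1, 177.1]), (227, [16.0, 59.2, 179.4])]
240 [(203, [28.7, -38.0, 180.5]), (206, [27.4, -37.8, 179.6]), (209, [28.3, -36.1, 172.5]), (212, [27.3, -35.8, 170.9]), (215, [26.2, -35.7, 169.9]), (218, [24.4, -36.0, 170.6]), (221, [22.6, -36.3, 171.2]), (224, [20.3, -36.8, 172.9]), (227, [18.2, -37.3, 174.2])]
315 [(203, [28.6, 0.0, 180.9]), (206, [27.3, 0.0, 179.8]), (209, [28.1, -0.0, 172.9]), (212, [27.3, -0.0, 170.8]), (215, [26.4, -0.0, 169.4]), (218, [24.1, -0.0, 171.2]), (221, [22.2, -0.0, 172.2]), (224, [20.6, -0.0, 172.3]), (227, [18.5, -0.0, 173.6])]
400 [(203, [28.4, 43.3, 181.5]), (206, [27.4, 42.9, 179.6]), (209, [28.2, 41.0, 172.7]), (212, [27.6, 40.4, 170.1]), (215, [26.2, 40.4, 169.9]), (218, [24.8, 40.4, 169.4]), (221, [23.1, 40.7, 170.0]), (224, [20.2, 41.8, 173.2]), (227, [18.3, 42.2, 174.1])]
```

View pics/w15.png

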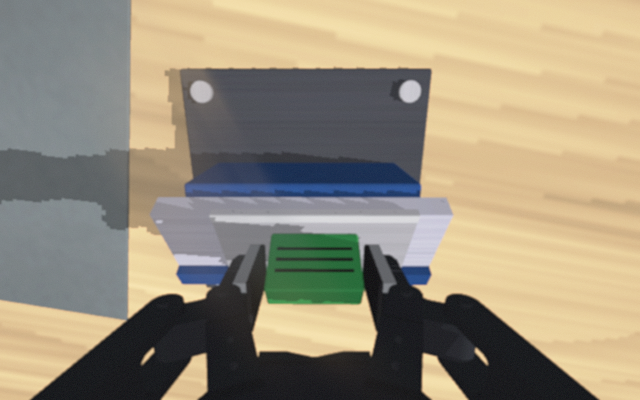

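```bash
python3 -m pendant '0 0 0 0 -0.3;0 0 0 0 -0.4;0 0 -8 0 -0.5;0 0 -25 0 -0.6;-5 0 -50 0 -0.6;-15 0 -70 0 -0.6;-25 0 -80 0 -0.6;-25 0 -80 0 -0.6;-25 0 -80 0 -0.6' 20; python3 - <<'E'
from m import *
st()
p,d,c=snap('wrist','w16');a=cv2.imread('pics/w16.png'); snap('top','t16'); b=cv2.imread('pics/t16.png'); snap('scene','s16'); e=cv2.imread('pics/s16.png')
cv2.imwrite('pics/w16c.png',cv2.resize(a[100:250,180:460],(800,429),interpolation=2))
cv2.imwrite('pics/s16c.png',np.hstack([cv2.resize(e[215:315,160:290],(400,308),interpolation=2),cv2.resize(b[150:250,395:495],(308,308),interpolation=2)]))
E
```

```text
time: 14.22
ee_pos: [0.5133, -0.1583, 0.3463]
ee_rot: [-3.135, -0.0, 0.189]
contact_force: [-0.8, 0.1, -0.1]
finger_gap: 0.801
t 14.22 hx -7.9 hy -9.5 z 346.3 rot [-3.1345e+00 -1.0000e-04  1.8870e-01] F hx -0.7 hy 0.2 z -0.1 gap 0.801
```

View pics/w16.png

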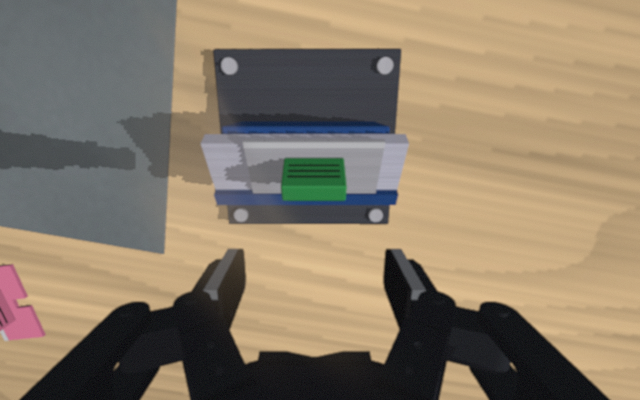

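View pics/w16c.png

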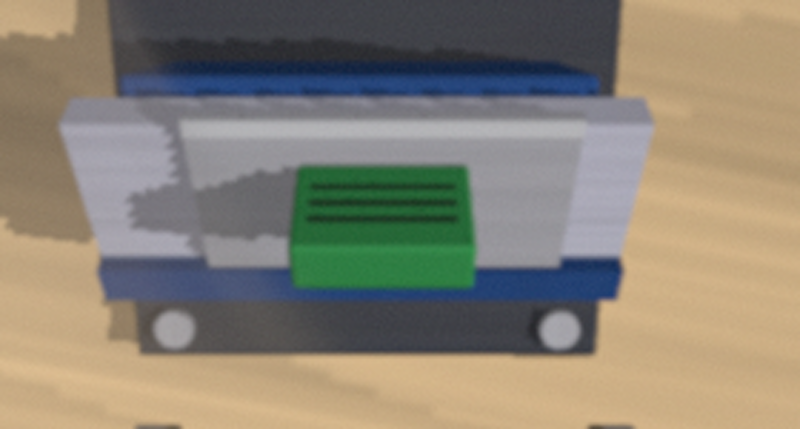

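View pics/s16c.png

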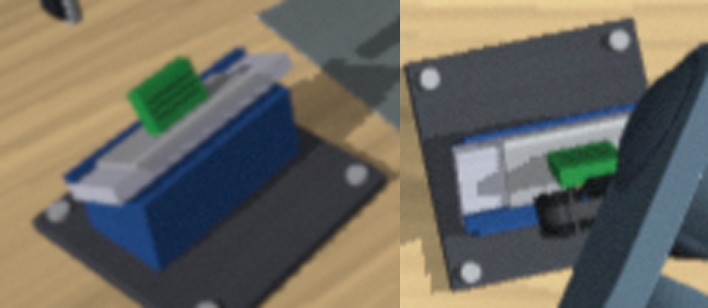

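The blade's back lines up with the ledge at both sides, flat and square (crop plate edge at row 267 left and right). As a confirmation, I'll give the grip a gentle push from upslope with shut fingers.

```bash
python3 -m pendant '12 0 0 0 0;30 -0.5 0 0 0.5;45 -0.5 0 0 1;52 -0.5 5 0 1;52 -0.5 20 0 1;52 -0.5 40 0 1;52 -0.5 58 0 1;52 -0.5 69 0 1;52 -0.5 69 0 1;52 -0.5 69 0 1' 20; python3 -c "
from m import *
st()"; python3 -m pendant '-1.5 0 0 0 1;-3 0 0 0 1;-4.5 0 0 0 1;-6 0 0 0 1;-6 0 0 0 1' 20; python3 -c "
from m import *
st()"
```

```text
time: 15.2
ee_pos: [0.5638, -0.147, 0.2744]
ee_rot: [-3.131, 0.004, 0.189]
contact_force: [0.0, 0.2, 0.5]
finger_gap: 0.002
t 15.2 hx 43.8 hy -8.1 z 274.4 rot [-3.1309  0.0043  0.1893] F hx 0.1 hy 0.2 z 0.5 gap 0.002
time: 15.62
ee_pos: [0.5578, -0.1482, 0.275]
ee_rot: [-3.131, 0.004, 0.189]
contact_force: [-0.7, 0.0, -0.6]
finger_gap: -0.001
t 15.62 hx 37.6 hy -8.1 z 275.0 rot [-3.1314  0.0038  0.1892] F hx -0.7 hy 0.2 z -0.6 gap -0.001
```

```bash
python3 -m pendant '-1 0 0 0 1;-2 0 0 0 1;-3 0 0 0 1;-3 0 0 0 1' 20; python3 -c "
from m import *
st()";python3 -m pendant '-0.7 0 0 0 1;-1.4 0 0 0 1;-2 0 0 0 1;-2 0 0 0 1' 20; python3 -c "
from m import *
st();snap('wrist','w17')"
```

```text
time: 15.95
ee_pos: [0.5549, -0.1488, 0.2752]
ee_rot: [-3.132, 0.003, 0.189]
contact_force: [0.4, 0.2, -0.8]
finger_gap: 0.002
t 15.95 hx 34.7 hy -8.1 z 275.2 rot [-3.1316e+00  2.9000e-03  1.8910e-01] F hx 0.4 hy 0.1 z -0.8 gap 0.002
time: 16.28
ee_pos: [0.5533, -0.1491, 0.2759]
ee_rot: [-3.132, 0.001, 0.189]
contact_force: [2.4, 2.3, 3.9]
finger_gap: 0.002
t 16.28 hx 33.1 hy -8.1 z 275.9 rot [-3.1321e+00  1.0000e-03  1.8900e-01] F hx 2.8 hy 1.8 z 3.9 gap 0.002
```

View pics/w17.png

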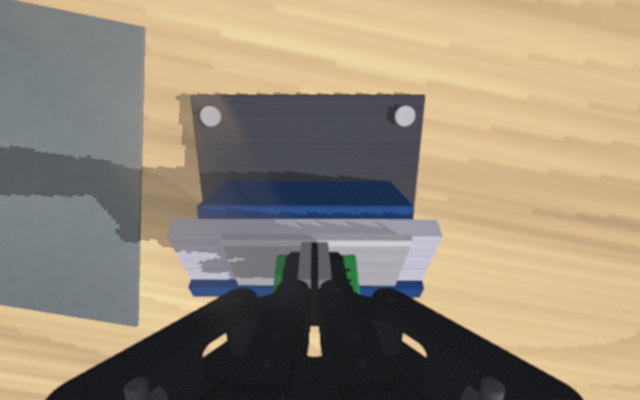

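Contact with the grip at 5 N. Pushing a little more, to about 10 N.

```bash
python3 -m pendant '-0.7 0 0 0 1;-1.4 0 0 0 1;-2 0 0 0 1;-2 0 0 0 1' 20; python3 -c "
from m import *
st()";python3 -m pendant '-0.7 0 0 0 1;-1.4 0 0 0 1;-2 0 0 0 1;-2 0 0 0 1' 20; python3 -c "
from m import *
st()"
```

```text
time: 16.67
ee_pos: [0.5518, -0.1495, 0.2767]
ee_rot: [-3.132, -0.001, 0.189]
contact_force: [4.5, 4.2, 6.1]
finger_gap: -0.002
t 16.67 hx 31.5 hy -8.2 z 276.7 rot [-3.1324e+00 -1.0000e-03  1.8870e-01] F hx 5.2 hy 3.3 z 6.1 gap -0.002
time: 17.0
ee_pos: [0.5502, -0.1498, 0.2776]
ee_rot: [-3.133, -0.003, 0.188]
contact_force: [3.6, 5.0, 5.4]
finger_gap: 0.003
t 17.0 hx 29.9 hy -8.2 z 277.6 rot [-3.1326e+00 -3.0000e-03  1.8850e-01] F hx 4.5 hy 4.2 z 5.4 gap 0.003
```

The fingertips ride up the inclined grip face (dz/dx ≈ 0.55 = tan 28°), so the blade itself is at a hard stop. Retracting for a last look.

```bash
python3 -m pendant '4 0 -1 0 1;10 0 -5 0 1;15 0 -25 0 1;15 0 -55 0 1;5 0 -85 0 1;-20 0 -90 0 0;-45 0 -90 0 -0.5;-45 0 -90 0 -0.5;-45 0 -90 0 -0.5;-45 0 -90 0 -0.5' 20; python3 - <<'E'
from m import *
st()
p,d,c=snap('wrist','w18');a=cv2.imread('pics/w18.png'); snap('scene','s18'); e=cv2.imread('pics/s18.png')
cv2.imwrite('pics/w18c.png',np.hstack([cv2.resize(a[100:250,200:420],(440,300),interpolation=2),cv2.resize(e[215:315,160:290],(360,300),interpolation=2)]))
from ov import *
ov('w18',[225,400],[260,315,370],124,160)
E
```

```text
time: 17.83
ee_pos: [0.506, -0.1591, 0.367]
ee_rot: [-3.132, -0.002, 0.188]
contact_force: [-0.4, -0.0, 0.3]
finger_gap: 0.709
t 17.83 hx -15.2 hy -9.0 z 367.0 rot [-3.1323e+00 -2.0000e-03  1.8830e-01] F hx -0.4 hy 0.1 z 0.3 gap 0.709
225 [(124, [60.3, -71.8, 286.1]), (127, [58.3, -70.8, 281.8]), (130, [56.2, -70.2, 279.0]), (133, [54.0, -70.1, 277.9]), (136, [51.4, -71.1, 280.6]), (139, [49.1, -71.3, 280.8]), (142, [46.6, -71.8, 281.7]), (145, [43.9, -72.6, 283.8]), (148, [41.3, -73.3, 285.4]), (151, [38.4, -74.3, 288.1]), (154, [36.0, -74.4, 287.7]), (157, [33.2, -75.0, 289.1])]
400 [(124, [60.3, 67.9, 284.1]), (127, [58.2, 67.5, 281.7]), (130, [56.3, 66.3, 276.6]), (133, [53.9, 66.7, 277.5]), (136, [51.6, 67.1, 278.1]), (139, [49.1, 67.7, 279.7]), (142, [46.4, 68.5, 282.1]), (145, [43.9, 69.0, 283.2]), (148, [29.5, 92.5, 367.2]), (151, [26.2, 92.9, 367.9]), (154, [23.0, 93.0, 367.2]), (157, [19.7, 93.3, 367.2])]
260 [(124, [60.4, -43.6, 285.3]), (127, [58.7, -42.2, 276.2]), (130, [56.8, -41.5, 271.6]), (133, [54.4, -41.9, 273.5]), (136, [52.1, -42.2, 274.1]), (139, [49.6, -42.5, 2
[... 151 characters left out ...]
, (157, [34.1, -44.7, 283.6])]
315 [(124, [60.4, 0.4, 284.7]), (127, [58.7, 0.3, 275.3]), (130, [56.8, 0.3, 271.9]), (133, [54.3, 0.3, 273.9]), (136, [52.0, 0.3, 274.8]), (139, [49.6, 0.3, 275.7]), (142, [47.0, 0.3, 278.0]), (145, [45.0, 0.3, 275.0]), (148, [43.2, 0.3, 271.4]), (151, [41.5, 0.3, 267.6]), (154, [39.6, 0.3, 264.6]), (157, [37.9, 0.3, 261.4])]
370 [(124, [60.3, 44.2, 284.7]), (127, [58.9, 42.2, 272.8]), (130, [56.8, 41.9, 270.6]), (133, [54.4, 42.4, 272.7]), (136, [52.2, 42.5, 272.3]), (139, [49.5, 43.2, 275.6]), (142, [47.3, 43.2, 275.1]), (145, [44.7, 43.7, 277.1]), (148, [42.1, 44.1, 278.8]), (151, [39.3, 44.8, 281.7]), (154, [37.0, 44.7, 280.8]), (157, [34.2, 45.3, 283.1])]
```

View pics/w18c.png

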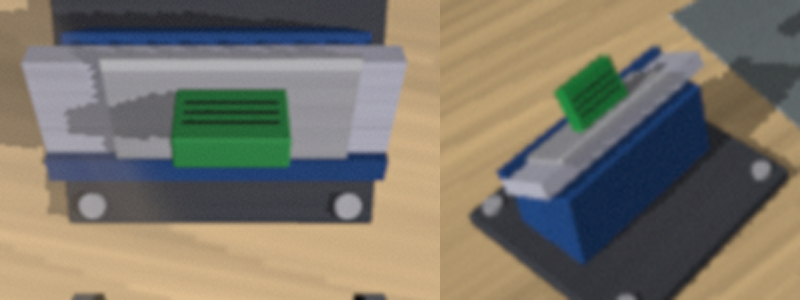

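View pics/s18.png

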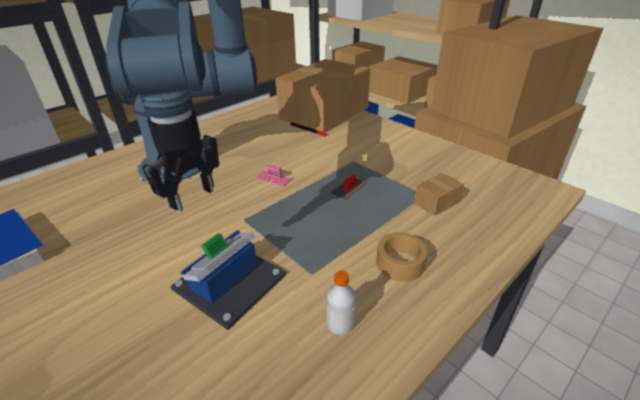

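The last pictures show the blade flat and square on the bed with its back at the ledge; overhang is ≈4.3 mm (4 when seated). The red blade, tape, glue and carton haven't moved. Handing in.

```bash
python3 -c "
from h import *
print(robot.close_job())"
```

```text
the job is handed in; nothing more can be done
None
```

The notched blade is seated on the slitter bed and released. I handed the job in at about 18 s, with the arm clear of everything.

- **How it went:** I gripped the green grip across its 44 mm width, not the 14 mm you suggested. I hoped the blade would tilt in the jaws when pressed on the bed. It did not, even at 31 N upward (about 38 N in all at the wrist). So I touched it to the bed's upper edge and loosened the jaws, and it tipped flat onto the slope. I then slid it down about 13 mm with the notch lined up to the pin, with no resistance, until it met the ledge.
- **Seating checks:** The cutting edge overhangs the bed by about 4.3 mm. Fully seated is 4 mm; stopped on the pin would be 16 mm. The plate sits flat and square to the ledge. When I pushed the grip from upslope with 5–8 N, the fingertips rode up its face, which fits the blade being at a hard stop.
- **Left alone:** In the final scene picture the red-gripped blade, tape roll, glue bottle and carton look unmoved.
- **Uncertain:** The grip hides the pin in the final pictures, so I infer it is in the notch from the travel and overhang. The wrist camera's readings differed from the top camera and the arm's own pose by 2–4 mm along the slope, so I used distances measured within a single picture.

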